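# Free the bayonet cover of a lamp port

### The job

Take the orange cover off its port on the twin lamp source - press it down against its spring, twist it about a quarter turn whichever way it will go, lift it off - and set it down in the green tray, standing on its foot with the grip bar up, then let go. Each cover turns one way only and nothing shows which, so feel for the stop and never force it; do not drop it, leave the blue cover locked as it is and do not disturb the lens on its post.

Things in the scene. Friction and masses are not known exactly. Their poses are not given: they have to be found in the camera images.
- orange_cover_grip (a point): centre of the orange cover's grip bar: 50 mm long along x, 14 mm wide (y), 27 mm high (z up); disc's top face 13 mm below this point, foot 33 mm below. z is the turning axis. Locked, the bar is parallel to the lamp unit's x. The wrong way it meets a hard stop at about 0.4 rad: turn it back, kept down, and on the other way. Released half-way it stays under the lugs
- orange_cover: the orange bayonet cover, loose, 0.16 kg, origin at its foot. Disc radius 33 mm, 6 mm thick; under the bar's ends two ears, 12 mm wide, 5 mm thick, reach out to 44 mm radius along +x and -x; below the disc a stepped steel hub (radius 26, then 19 mm) 14 mm deep, on which it stands. A hidden stop in each port lets it turn one way only, clockwise or anticlockwise at random
- orange_cover_ear (a point): outer end of the +x ear of the orange cover, 44 mm from its axis, 17 mm above its foot. Locked, the ears sit in notches under the lugs; pressed down 4 mm or more they can be turned along under the lugs and are free 0.95 to 2.1 rad from the locked position (about 1.3 is good). Not pressed far enough, they bind within 0.1 rad either way
- lamp_unit: twin lamp source: grey box 130 (x) by 280 (y) by 50 mm high, fixed, origin under its centre. On top two round aluminium flanges, radius 50 mm, top at 74 mm, centred at y = +70 and -70 mm: the ports, alike. Each has two steel lugs on its rim towards +x and -x, outside 35 mm radius, up to 90 mm height. Keep the force between a cover and the unit under 80 N
- port_left (a point): centre of the flange top of the port at the unit's +y. A spring in the port pushes the cover up: pressing down takes 6 N to start, about 12 N at 4 mm, and bottoms hard at 6.5 mm with about 15 N. A locked cover's bar centre is 25.5 mm above this point. Once free, the spring lifts it about 2 mm above that; lift it 25 mm straight up to clear port and lugs
- port_right (a point): the same point of the port at the unit's -y, alike; which cover is on which port varies
- blue_cover_grip (a point): centre of the grip bar of the blue cover on the other port, equal in shape; it stays locked
- blue_cover: the blue cover itself, origin at its foot
- tray: green open tray fixed to the table, 170 by 170 mm outside, 20 mm high, walls 5 mm thick, floor 5 mm thick; origin under its centre
- lens_post: bystander: lens in a black ring on a steel post, 113 mm high, base 38 mm across, origin under the base; leave it standing where it is
Things that resemble listed ones, but are neither listed nor needed, are in the scene too. There is more than one size of the blue_cover; the job needs the smaller. Several things look just like the tray: the one meant starts farthest to the robot's right.

How it is judged:
By the outcome, as a careful person would: the job done as asked, in the order asked, and still so for the second after the job is handed in, with the robot touching nothing.
It also fails if it takes over 72 s, if anything falls off the work surface, if the arm or the gripper's body presses on something with over 40 N, if the wrist force passes 120 N, or if a joint passes its speed limit or range.

### The arm

A 6-joint arm with a two-finger parallel gripper is mounted at the origin on the work surface. World frame = base frame: x ahead of the robot, y to its left, z up, the work surface at z = 0. Lengths are in m, angles in rad, forces in N, time in s.
With the tool pointing down it reaches from about 0.375 to 0.9 m from the base axis. Payload 3.1 kg.
Tool frame: the origin (TCP) lies on the centre line of the jaws, within the pads' length; the fingertips stand 25 mm ahead of it and the grasp point (between the pads) lies 6 mm ahead of it (robot.nose_length is the y of the fingertips in the tool frame, in m); y points along the fingers, z is the direction in which the jaws open and shut, and the axes are right-handed (so a half turn about y gives the same grasp; the last joint's range is limited). The gripper opens to 87 mm and grips with 3 to 60 N. Pads are 19 mm wide; open, the fingers measure 117 mm over their backs; the gripper's body (75 mm by 190 mm) begins 51 mm behind the grasp point.
Start: joints at [-1.419, 0.527, 1.433, -0, 1.181, -0.178], TCP at [0.203, -0.591, 0.222] pointing down, gripper open.
Joint ranges: [-3.08, 3.08], [-0.75, 2.2], [0.22, 2.44], [-1.43, 4.57], [0, 2.65], [-2.85, 2.85]. Speed limits (rad/s): [2.79, 2.79, 3.14, 3.14, 3.14, 3.14].

### API

Orientations are given as a unit quaternion [x, y, z, w].
In Python, from rig import robot, eyes, ticket gives the robot as it stands.
- The arm moves only by the tool play_rows, never from a script. Its argument "series" is a list of rows, each a list of 7 numbers: the opening, from 0 (shut) to 1 (fully open), then the shift along the tool's x, y, z scaled (see below), then the turn, a rotation vector about the tool's x, y, z scaled (see below). In form: [[claw, dx, dy, dz, ax, ay, az], ...]. A call has 1 to 12 rows; each row shifts and turns the commanded pose from where the row before left it, along the tool's axes as they then stand; what a row does not reach is not made up. The controller multiplies each number of a shift by 100 mm and each number of a turn by 180 degrees. A row lasts 1/12 s, in which the tool goes at most 41.7 mm and 7.16 degrees, less where a joint would pass 70% of its speed; a pose out of reach is approached as far as the arm can. A call with a number of a shift or a turn outside -1 to 1 is refused whole. A call with a gripper value outside its range is refused whole. The fingers move at their own pace and stop on an object; "grip_force" is the grip in N (left out, the last holds). Time passes only in rows, so rows that do not move let the fingers close. It gives the time, the measured TCP pose, the force and the opening at its end, in the units of the state.
- robot.get_obs(): the state, without advancing time (a new reading comes with each control period).
- eyes.camera(name): name is "scene" or "top" or "wrist"; returns the picture (384x512x3 uint8, red, green, blue); there is no depth.
- eyes.camera_params(name): a dict with "K" (3x3 intrinsics, pixels), "rvec" (rotation vector, rad) and "tvec" (3), from world to camera coordinates, as OpenCV has them. Camera axes: x right, y down, z forward; pixel columns grow to the right and rows downward; lengths in m; the calibration is good to about 2 mm. A picture is of the moment at which its call begins: read the wrist's pose just before it. camera_params takes no time and is no camera call; for the wrist camera it gives the pose at the moment of the call.
- ticket.hand_in(): hands the job in, once; it reports no verdict.
The state is a dict: "time": time; "q": joint angles; "joint_velocities": joint speeds; "joint_torque": joint torques, N m; "position": TCP position; "tool_rot": TCP orientation; "ft_force": force on the tool from outside, world axes, zero at the start; "moment": the same for the moment, N m; "grip_width": finger opening in m.
Only numpy, scipy, OpenCV 4.12 (cv2) and the standard library are available. Lean on these libraries where they do the work, as an engineer would, in place of code of your own. Each camera call takes 0.05 s, during which the arm holds its last target.

## Working session

There is one attempt and no reset: what is moved stays moved. The work goes in short steps, Python scripts to look and compute and a tool call to move; the robot and the scene stay as the last step left them, time stands still between calls to the robot, and variables do not carry over. Pictures are saved under pics/ and viewed, and the job is handed in when it is done.

Besides the shell and the picture viewer there is one more tool, called after "Request:" as name([rows], argument=value, ...), one row to a line, values as JSON. play_rows: Moves the arm, as the interface text tells. Its arguments: {"type":"object","properties":{"series":{"type":"array","items":{"type":"array","items":{"type":"number"}}},"grip_force":{"type":"number"}},"required":["series"]}

```bash
ls; mkdir -p pics; cat > h.py <<'E'
import numpy as np, cv2
from scipy.spatial.transform import Rotation as R
from rig import robot, eyes, ticket
def P(n):
    p=eyes.camera_params(n); Rm=cv2.Rodrigues(np.array(p["rvec"],float))[0]
    return np.array(p["K"],float),Rm,np.array(p["tvec"],float).ravel()
def ray(n,uv,par=None):
    K,Rm,t=par or P(n); d=Rm.T@np.linalg.inv(K)@np.array([uv[0],uv[1],1.0]); return -Rm.T@t,d
def onz(n,uv,z,par=None):
    o,d=ray(n,uv,par); return o+d*(z-o[2])/d[2]
def proj(n,X,par=None):
    K,Rm,t=par or P(n); c=K@(Rm@np.array(X,float)+t); return c[:2]/c[2]
def shot(n,f):
    im=eyes.camera(n); cv2.imwrite(f"pics/{f}.png",cv2.cvtColor(im,cv2.COLOR_RGB2BGR)); return im
E
python3 - <<'E'
from h import *
for n in("scene","top","wrist"): 
    pp=P(n); shot(n,n+"0"); print(n,pp[0][0,0],-pp[1].T@pp[2])
print(robot.get_obs())
E
```

```text
pics
scene 442.4983246227509 [ 0.95112653 -0.49726783  1.03666938]
top 482.55867023345866 [0.12164025 0.05382862 1.61904381]
wrist 329.7863804063283 [ 0.27117994 -0.56743483  0.38425703]
{'time': 0.15, 'q': array([-1.41852518e+00,  5.28244420e-01,  1.43360589e+00, -2.27509678e-05,
        1.18142002e+00, -1.78475903e-01]), 'joint_velocities': array([ 1.06181720e-03, -3.22619044e-03, -4.44033680e-03, -4.00030770e-05,
        7.31187810e-04,  4.31482946e-04]), 'joint_torque': array([ 7.67813776e-05, -4.40431666e+01, -1.76842529e+01,  6.32928265e-02,
        5.52823290e-02, -1.03200866e-04]), 'position': array([ 0.20291695, -0.59054233,  0.22140215]), 'tool_rot': array([-0.11640711,  0.69805212, -0.69686574,  0.11640777]), 'ft_force': array([ 0.19373609, -0.5161813 ,  1.21720519]), 'moment': array([ 0.04305988,  0.04842951, -0.05055658]), 'grip_width': 0.0870364419070135}
```

View pics/scene0.png

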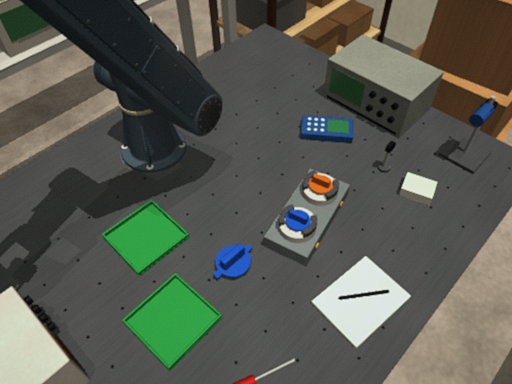

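View pics/top0.png

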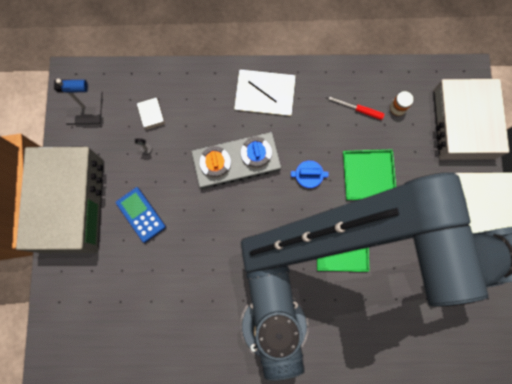

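View pics/wrist0.png

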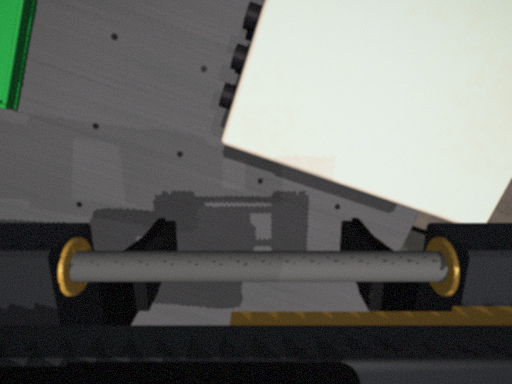

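```bash
python3 - <<'E'
import cv2,numpy as np
from h import P,onz,proj
a=cv2.imread('pics/top0.png'); b=cv2.imread('pics/scene0.png')
A=cv2.resize(a[125:200,180:290],None,fx=7,fy=7,interpolation=cv2.INTER_CUBIC)
B=cv2.resize(b[160:265,255:360],None,fx=5.6,fy=5.6,interpolation=cv2.INTER_CUBIC)
cv2.imwrite('pics/ca.png',A);cv2.imwrite('pics/cb.png',B)
for n,im in(('top',a),('scene',b)):
    hsv=cv2.cvtColor(im,cv2.COLOR_BGR2HSV)
    par=P(n)
    for nm,lo,hi,z in(('orange',(5,150,120),(16,255,255),.0925),('blue',(105,150,90),(120,255,255),.0925),('green',(50,150,70),(75,255,255),.01)):
        m=cv2.inRange(hsv,lo,hi); k,l,s,c=cv2.connectedComponentsWithStats(m)
        for i in range(1,k):
            if s[i,4]>60:
                pts=np.argwhere(l==i)[:,::-1].astype(np.float32)
                r=cv2.minAreaRect(pts)
                bx=cv2.boxPoints(r)
                print(n,nm,s[i],c[i].round(1),onz(n,c[i],z,par).round(4)[:2], 'ctr',onz(n,r[0],z,par).round(4)[:2], [list(onz(n,q,z,par).round(3)[:2]) for q in bx])
E
```

```text
top orange [  3 135  20 114 503] [ 16.3 176.7] [0.4831 0.8322] ctr [0.4339 0.826 ] [[np.float64(0.62), np.float64(0.889)], [np.float64(0.625), np.float64(0.829)], [np.float64(0.256), np.float64(0.766)], [np.float64(0.252), np.float64(0.823)]]
top orange [206 151  17  20 125] [213.9 161. ] [0.5306 0.1917] ctr [0.5322 0.1917] [[np.float64(0.563), np.float64(0.22)], [np.float64(0.568), np.float64(0.171)], [np.float64(0.502), np.float64(0.164)], [np.float64(0.497), np.float64(0.212)]]
top blue [ 62  80  23  10 199] [73.4 84.6] [0.8015 0.6694] ctr [0.8017 0.6709] [[np.float64(0.818), np.float64(0.709)], [np.float64(0.818), np.float64(0.635)], [np.float64(0.785), np.float64(0.633)], [np.float64(0.786), np.float64(0.707)]]
top blue [248 142  17  19 264] [255.8 150.9] [0.5636 0.0547] ctr [0.5634 0.0539] [[np.float64(0.594), np.float64(0.08)], [np.float64(0.594), np.float64(0.027)], [np.float64(0.533), np.float64(0.028)], [np.float64(0.533), np.float64(0.08)]]
top blue [291 161  37  27 645] [309.1 174.1] [ 0.484  -0.1182] ctr [ 0.4844 -0.1178] [[np.float64(0.485), np.float64(-0.056)], [np.flo
[... 1902 characters left out ...]
tr [ 0.5252 -0.1531] [[np.float64(0.524), np.float64(-0.216)], [np.float64(0.455), np.float64(-0.143)], [np.float64(0.526), np.float64(-0.086)], [np.float64(0.591), np.float64(-0.163)]]
scene green [ 102  200   87   76 3301] [145.2 236.7] [ 0.2585 -0.2334] ctr [ 0.2551 -0.2302] [[np.float64(0.163), np.float64(-0.312)], [np.float64(0.155), np.float64(-0.116)], [np.float64(0.347), np.float64(-0.149)], [np.float64(0.342), np.float64(-0.329)]]
scene green [ 123  274   99   96 4876] [172.1 320.4] [ 0.499  -0.3373] ctr [ 0.4952 -0.3352] [[np.float64(0.41), np.float64(-0.423)], [np.float64(0.392), np.float64(-0.242)], [np.float64(0.581), np.float64(-0.247)], [np.float64(0.584), np.float64(-0.416)]]
```

View pics/ca.png

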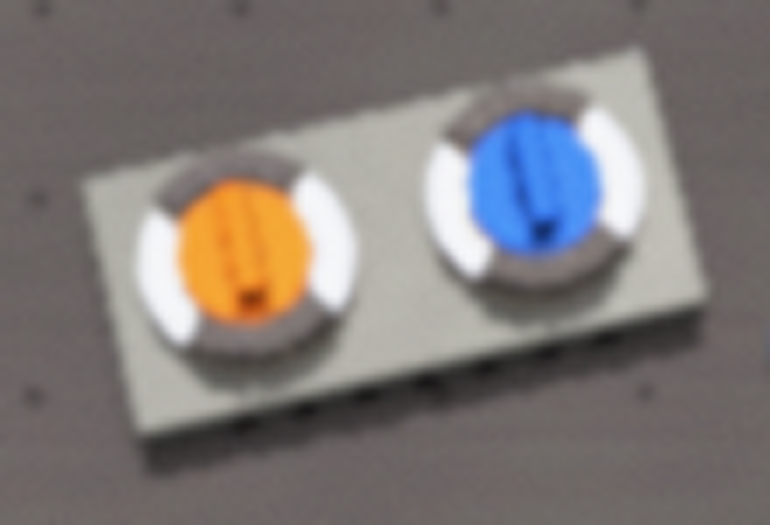

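View pics/cb.png

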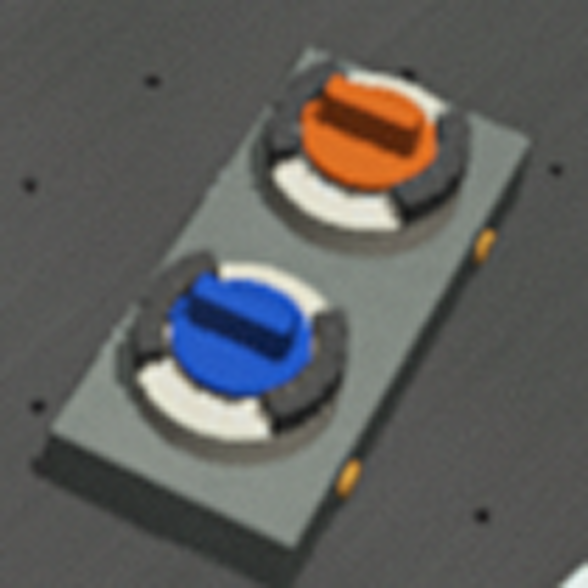

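```bash
cat >> h.py <<'E'
def tool():
    o=robot.get_obs(); return o,np.array(o["position"]),R.from_quat(o["tool_rot"])
def goal_R(zdir_deg):
    # tool y down, tool z horizontal at heading deg
    a=np.radians(zdir_deg); z=np.array([np.cos(a),np.sin(a),0]); y=np.array([0,0,-1.]); x=np.cross(y,z)
    return R.from_matrix(np.c_[x,y,z])
def plan(pos,zdeg):
    o,p,r=tool(); g=goal_R(zdeg)
    d=r.inv().apply(np.array(pos)-p); w=(r.inv()*g).as_rotvec()
    print("t %.2f pos"%o["time"],p.round(4),"zhead %.2f"%np.degrees(np.arctan2(*r.as_matrix()[[1,0],2])),"tilt",r.as_matrix()[:,1].round(4),"F",np.array(o["ft_force"]).round(2),"M",np.array(o["moment"]).round(3),"gw %.4f"%o["grip_width"],"q6 %.2f"%o["q"][5])
    print("shift(tool,/100mm) if no turn:",(d*10).round(3),"turn/180:",(w/np.pi).round(4), "shift after-turn axes:",(g.inv().apply(np.array(pos)-p)*10).round(3))
E
python3 - <<'E'
from h import *
for a in (103.4,-76.6): plan([.531,.187,.25],a)
# better disc masks
for n in('top','scene'):
    im=cv2.imread(f'pics/{n}0.png'); hsv=cv2.cvtColor(im,cv2.COLOR_BGR2HSV); par=P(n)
    for nm,lo,hi,x in(('or',(3,140,90),(22,255,255),(200,330)),('bl',(100,120,70),(125,255,255),(240,310))):
        m=cv2.inRange(hsv,lo,hi); k,l,s,c=cv2.connectedComponentsWithStats(m)
        for i in range(1,k):
            if s[i,4]>60 and x[0]<c[i][0]<x[1] and 130<c[i][1]<230: print(n,nm,s[i],c[i],onz(n,c[i],.089,par).round(4))
E
```

```text
t 0.15 pos [ 0.2029 -0.5905  0.2214] zhead -71.05 tilt [-3.0e-04  1.7e-03 -1.0e+00] F [ 0.19 -0.52  1.22] M [ 0.043  0.048 -0.051] gw 0.0870 q6 -0.18
shift(tool,/100mm) if no turn: [-5.628 -0.274 -6.289] turn/180: [-1.000e-04 -9.692e-01 -8.000e-04] shift after-turn axes: [ 4.993 -0.286  6.803]
t 0.15 pos [ 0.2029 -0.5905  0.2214] zhead -71.05 tilt [-3.0e-04  1.7e-03 -1.0e+00] F [ 0.19 -0.52  1.22] M [ 0.043  0.048 -0.051] gw 0.0870 q6 -0.18
shift(tool,/100mm) if no turn: [-5.628 -0.274 -6.289] turn/180: [ 0.0005  0.0308 -0.0001] shift after-turn axes: [-4.993 -0.286 -6.803]
top or [206 151  18  20 294] [214.26870748 160.54761905] [0.533  0.1909 0.089 ]
top bl [247 141  18  20 286] [255.73776224 150.86363636] [0.5648 0.0548 0.089 ]
top bl [291 160  37  29 683] [309.06149341 174.10395315] [ 0.4848 -0.1184  0.089 ]
scene or [309 173  24  21 339] [320.21238938 184.02949853] [0.5296 0.1861 0.089 ]
scene bl [285 209  26  22 424] [297.21698113 219.6509434 ] [0.5609 0.0502 0.089 ]
```

Request:
play_rows([
  [1, -0.256, -0.012, -0.286, 0, 0, 0],
  [1, -0.256, -0.012, -0.286, 0, 0, 0],
  [1, -0.256, -0.012, -0.286, 0, 0, 0],
  [1, -0.256, -0.012, -0.286, 0, 0, 0],
  [1, -0.256, -0.012, -0.286, 0, 0, 0],
  [1, -0.256, -0.012, -0.286, 0, 0, 0],
  [1, -0.256, -0.012, -0.286, 0, 0, 0],
  [1, -0.256, -0.012, -0.286, 0, 0, 0],
  [1, -0.256, -0.012, -0.286, 0, 0, 0],
  [1, -0.256, -0.012, -0.286, 0, 0, 0],
  [1, -0.256, -0.012, -0.286, 0, 0, 0],
])

```text
time: 1.07
position: [0.3674, -0.2002, 0.2354]
tool_rot: [-0.116, 0.698, -0.697, 0.116]
ft_force: [0.7, -0.2, -0.6]
grip_width: 0.0872
```

Request:
play_rows([
  [1, -0.256, -0.012, -0.286, 0, 0, 0],
  [1, -0.256, -0.012, -0.286, 0, 0, 0],
  [1, -0.256, -0.012, -0.286, 0, 0, 0],
  [1, -0.256, -0.012, -0.286, 0, 0, 0],
  [1, -0.256, -0.012, -0.286, 0, 0, 0],
  [1, -0.256, -0.012, -0.286, 0, 0, 0],
  [1, -0.256, -0.012, -0.286, 0, 0, 0],
  [1, -0.256, -0.012, -0.286, 0, 0, 0],
  [1, -0.256, -0.012, -0.286, 0, 0, 0],
  [1, -0.256, -0.012, -0.286, 0, 0, 0],
  [1, -0.256, -0.012, -0.286, 0, 0, 0],
])

```text
time: 1.98
position: [0.5314, 0.189, 0.2484]
tool_rot: [0.117, -0.697, 0.697, -0.116]
ft_force: [0.7, -1.4, 0.2]
grip_width: 0.0873
```

Request:
play_rows([
  [1, 0, 0, 0, 0, -0.0388, 0],
  [1, 0, 0, 0, 0, -0.0388, 0],
  [1, 0, 0, 0, 0, -0.0388, 0],
  [1, 0, 0, 0, 0, -0.0388, 0],
  [1, 0, 0, 0, 0, -0.0388, 0],
  [1, 0, 0, 0, 0, -0.0388, 0],
  [1, 0, 0, 0, 0, -0.0388, 0],
  [1, 0, 0, 0, 0, -0.0388, 0],
  [1, 0, 0, 0, 0, -0.0388, 0],
  [1, 0, 0, 0, 0, -0.0388, 0],
  [1, 0, 0, 0, 0, -0.0388, 0],
  [1, 0, 0, 0, 0, -0.0388, 0],
])

```text
time: 2.98
position: [0.531, 0.1869, 0.2482]
tool_rot: [0.554, -0.44, 0.439, -0.554]
ft_force: [0.4, 0.1, 0.8]
grip_width: 0.0869
```

Request:
play_rows([
  [1, 0, 0, 0, 0, -0.0388, 0],
  [1, 0, 0, 0, 0, -0.0388, 0],
  [1, 0, 0, 0, 0, -0.0388, 0],
  [1, 0, 0, 0, 0, -0.0388, 0],
  [1, 0, 0, 0, 0, -0.0388, 0],
  [1, 0, 0, 0, 0, -0.0388, 0],
  [1, 0, 0, 0, 0, -0.0388, 0],
  [1, 0, 0, 0, 0, -0.0388, 0],
  [1, 0, 0, 0, 0, -0.0388, 0],
  [1, 0, 0, 0, 0, -0.0388, 0],
  [1, 0, 0, 0, 0, -0.0388, 0],
  [1, 0, 0, 0, 0, -0.0388, 0],
])

```text
time: 3.98
position: [0.531, 0.1869, 0.2482]
tool_rot: [0.706, 0.042, -0.043, -0.706]
ft_force: [-0.3, -0.2, 0.4]
grip_width: 0.0871
```

```bash
python3 - <<'E'
from h import *
plan([.531,.188,.25],103.4)
par=P('wrist'); im=shot('wrist','w1'); print(-par[1].T@par[2], proj('wrist',[.531,.188,.089],par))
np.savez('w1.npz',K=par[0],R=par[1],t=par[2])
E
```

```text
t 3.98 pos [0.531  0.1869 0.2482] zhead 96.92 tilt [-8.e-04 -1.e-04 -1.e+00] F [-0.32 -0.17  0.4 ] M [ 0.041 -0.112  0.021] gw 0.0871 q6 -1.55
shift(tool,/100mm) if no turn: [ 0.001 -0.018  0.011] turn/180: [-0.     -0.036  -0.0003] shift after-turn axes: [ 0.002 -0.018  0.011]
[0.45994132 0.17820964 0.41124403] [259.31549126 171.58411625]
```

View pics/w1.png

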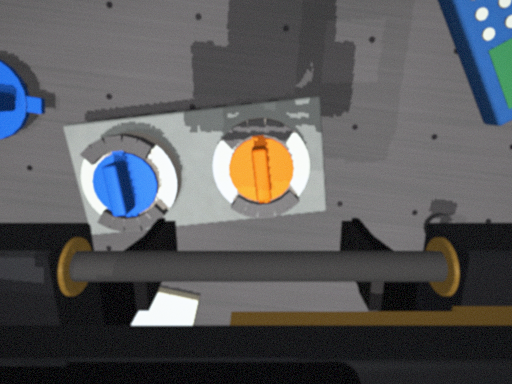

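```bash
python3 - <<'E'
from h import *
print(robot.get_obs()["q"].round(3))
f=np.load('w1.npz'); par=(f['K'],f['R'],f['t'])
im=cv2.imread('pics/w1.png'); hsv=cv2.cvtColor(im,cv2.COLOR_BGR2HSV)
C={}
for nm,lo,hi in(('or',(3,140,90),(22,255,255)),('bl',(100,120,70),(125,255,255))):
    m=cv2.inRange(hsv,lo,hi); m=cv2.morphologyEx(m,cv2.MORPH_CLOSE,np.ones((5,5))); m[:,:60]=0; m[:,400:]=0; m[230:]=0
    k,l,s,c=cv2.connectedComponentsWithStats(m); i=1+s[1:,4].argmax()
    ct=max(cv2.findContours((l==i).astype(np.uint8),0,1)[0],key=cv2.contourArea)
    e=cv2.fitEllipse(ct); print(nm,s[i],c[i],e, 'cent',onz('wrist',c[i],.0875,par).round(4),'ell',onz('wrist',e[0],.0865,par).round(4))
    # metric circle fit of contour
    P3=np.array([onz('wrist',q[0],.0865,par)[:2] for q in ct]); cc,rr=cv2.minEnclosingCircle((P3*1000).astype(np.float32)); print('  circle',np.round(cc,1),rr)
# white flange fit
m=cv2.inRange(hsv,(0,0,225),(180,40,255)); m[:100]=0;m[230:]=0;m[:,330:]=0
for x0,x1 in((75,190),(205,320)):
    mm=m.copy(); mm[:,:x0]=0; mm[:,x1:]=0
    pts=np.argwhere(mm>0)[:,::-1]; 
    P3=np.array([onz('wrist',q,.074,par)[:2] for q in pts])*1000; print('flange',len(pts),cv2.minEnclosingCircle(P3.astype(np.float32)))
# box corners by eye at z=.05
for q in((65,125),(318,97),(326,211),(92,234)): print(onz('wrist',q,.05,par).round(4))
c=cv2.resize(im[90:240,190:350],None,fx=4,fy=4,interpolation=cv2.INTER_CUBIC); cv2.imwrite('pics/c1.png',c)
E
```

```text
[ 0.14   0.414  1.559 -0.     1.169 -1.555]
or [ 230  135   63   69 3224] [260.98573201 168.79869727] ((260.9725646972656, 168.80177307128906), (61.47583770751953, 65.04651641845703), 175.30007934570312) cent [0.5283 0.1894 0.0875] ell [0.5285 0.1894 0.0865]
  circle [529.7 189.2] 34.9958381652832
bl [  93  151   65   67 3232] [124.80662129 183.95637376] ((124.80585479736328, 183.9983367919922), (60.69504928588867, 66.40029907226562), 147.2308349609375) cent [0.5605 0.0541 0.0875] ell [0.5608 0.0537 0.0865]
  circle [562.4  51.5] 35.58061981201172
flange 1509 ((561.41943359375, 52.79580307006836), 50.42216873168945)
flange 1799 ((529.6822509765625, 189.2962646484375), 50.72675323486328)
[ 0.5137 -0.0254  0.05  ]
[0.4521 0.241  0.05  ]
[0.5767 0.2715 0.05  ]
[0.6382 0.0021 0.05  ]
```

View pics/c1.png

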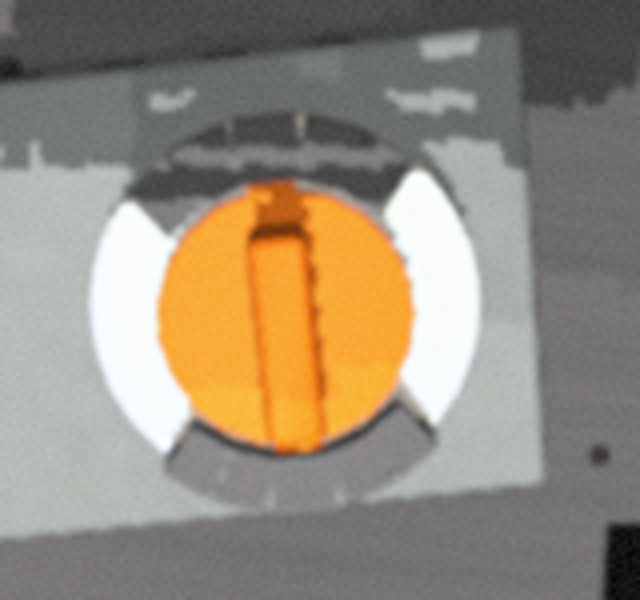

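Request:
play_rows([
  [1, 0, 0, 0, 0, 0.0387, 0],
  [1, 0, 0, 0, 0, 0.0387, 0],
  [1, 0, 0, 0, 0, 0.0387, 0],
  [1, 0, 0, 0, 0, 0.0387, 0],
  [1, 0, 0, 0, 0, 0.0387, 0],
  [1, 0, 0, 0, 0, 0.0387, 0],
  [1, 0, 0, 0, 0, 0.0387, 0],
  [1, 0, 0, 0, 0, 0.0387, 0],
  [1, 0, 0, 0, 0, 0.0387, 0],
  [1, 0, 0, 0, 0, 0.0387, 0],
  [1, 0, 0, 0, 0, 0.0387, 0],
  [1, 0, 0, 0, 0, 0.0387, 0],
])

```text
time: 5.03
position: [0.5311, 0.1869, 0.2483]
tool_rot: [0.552, -0.443, 0.443, -0.551]
ft_force: [0.5, -0.3, 0.4]
grip_width: 0.0872
```

Request:
play_rows([
  [1, 0, 0, 0, 0, 0.0387, 0],
  [1, 0, 0, 0, 0, 0.0387, 0],
  [1, 0, 0, 0, 0, 0.0387, 0],
  [1, 0, 0, 0, 0, 0.0387, 0],
  [1, 0, 0, 0, 0, 0.0387, 0],
  [1, 0, 0, 0, 0, 0.0387, 0],
  [1, 0, 0, 0, 0, 0.0387, 0],
  [1, 0, 0, 0, 0, 0.0387, 0],
  [1, 0, 0, 0, 0, 0.0387, 0],
  [1, 0, 0, 0, 0, 0.0387, 0],
  [1, 0, 0, 0, 0, 0.0387, 0],
  [1, 0, 0, 0, 0, 0.0387, 0],
])

```text
time: 6.03
position: [0.5311, 0.1869, 0.2483]
tool_rot: [-0.116, 0.698, -0.698, 0.116]
ft_force: [0.8, -0.1, -0.0]
grip_width: 0.0868
```

Request:
play_rows([
  [1, 0, 0.1, 0, 0, 0.0352, 0],
  [1, 0, 0.2, 0, 0, 0, 0],
  [1, 0, 0.1, 0, 0, 0, 0],
  [1, 0, 0, 0, 0, 0, 0],
])

```text
time: 6.37
position: [0.5292, 0.1866, 0.206]
tool_rot: [0.082, -0.703, 0.703, -0.078]
ft_force: [-0.0, 0.5, -0.4]
grip_width: 0.087
```

```bash
python3 - <<'E'
from h import *
plan([.5296,.1893,.1155],-77.0)
par=P('wrist'); im=shot('wrist','w2')
np.savez('w2.npz',K=par[0],R=par[1],t=par[2])
hsv=cv2.cvtColor(im,cv2.COLOR_RGB2HSV)
m=cv2.inRange(hsv,(0,0,225),(180,40,255)); cv2.imwrite('pics/m2.png',m)
print(proj('wrist',[.5296,.1893,.113],par))
E
```

```text
t 6.37 pos [0.5292 0.1866 0.206 ] zhead -77.02 tilt [-6.2e-03 -9.0e-04 -1.0e+00] F [-0.02  0.45 -0.45] M [-0.03   0.033  0.002] gw 0.0870 q6 1.48
shift(tool,/100mm) if no turn: [-0.016  0.905 -0.025] turn/180: [ 0.0002 -0.0001  0.002 ] shift after-turn axes: [-0.01   0.905 -0.026]
[254.96959565 187.82459225]
```

View pics/w2.png

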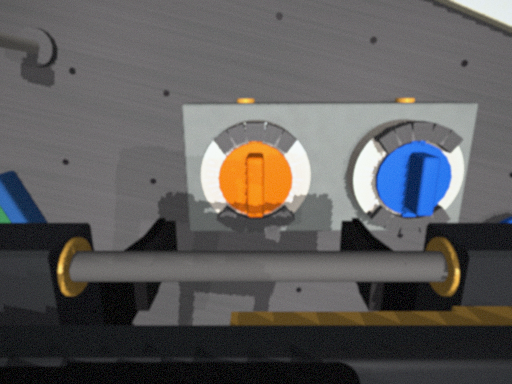

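Request:
play_rows([
  [1, -0.01, 0.2, -0.026, 0, 0, 0.002],
  [1, 0, 0.3, 0, 0, 0, 0],
  [1, 0, 0.25, 0, 0, 0, 0],
  [1, 0, 0.1, 0, 0, 0, 0],
  [1, 0, 0.06, 0, 0, 0, 0],
  [1, 0, 0, 0, 0, 0, 0],
  [1, 0, 0, 0, 0, 0, 0],
])

```text
time: 7.0
position: [0.5332, 0.19, 0.1186]
tool_rot: [-0.077, 0.703, -0.702, 0.083]
ft_force: [0.7, -0.7, -0.0]
grip_width: 0.087
```

```bash
python3 - <<'E'
from h import *
plan([.5296,.1893,.1145],-77.0)
shot('wrist','w3'); shot('scene','s3')
b=cv2.imread('pics/s3.png')
cv2.imwrite('pics/s3c.png',cv2.resize(b[110:270,240:400],None,fx=3.7,fy=3.7,interpolation=cv2.INTER_CUBIC))
E
```

```text
t 7.00 pos [0.5332 0.19   0.1186] zhead -76.96 tilt [ 0.0081  0.0017 -1.    ] F [ 0.72 -0.73 -0.03] M [0.025 0.026 0.009] gw 0.0870 q6 1.49
shift(tool,/100mm) if no turn: [ 0.037  0.04  -0.002] turn/180: [-0.0001  0.0002 -0.0026] shift after-turn axes: [ 0.036  0.041 -0.002]
```

View pics/w3.png

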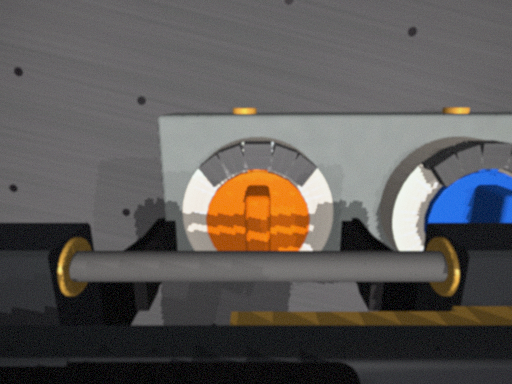

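View pics/s3c.png

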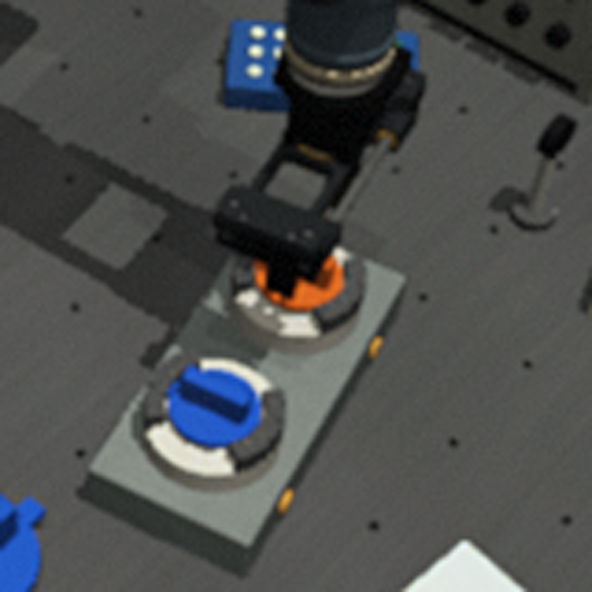

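```bash
python3 - <<'E'
from h import *
plan([.5296,.1893,.1145],-77.0)
E
```

```text
t 7.10 pos [0.5334 0.19   0.1191] zhead -76.95 tilt [ 0.0093  0.0019 -1.    ] F [ 0.77 -0.48 -0.09] M [-0.007  0.007  0.029] gw 0.0869 q6 1.49
shift(tool,/100mm) if no turn: [ 0.039  0.045 -0.002] turn/180: [-0.0001  0.0003 -0.003 ] shift after-turn axes: [ 0.039  0.046 -0.002]
```

Request:
play_rows([
  [1, 0.038, 0.045, -0.002, 0, 0, -0.003],
  [1, 0, 0, 0, 0, 0, 0],
  [1, 0, 0, 0, 0, 0, 0],
])

```text
time: 7.35
position: [0.5283, 0.1891, 0.1133]
tool_rot: [0.081, -0.702, 0.703, -0.079]
ft_force: [-0.1, -0.6, 0.2]
grip_width: 0.0869
```

```bash
python3 - <<'E'
from h import *
plan([.5296,.1893,.1145],-77.0)
E
```

```text
t 7.35 pos [0.5283 0.1891 0.1133] zhead -76.95 tilt [-2.9e-03 -7.0e-04 -1.0e+00] F [-0.14 -0.61  0.17] M [ 0.021 -0.004  0.046] gw 0.0869 q6 1.49
shift(tool,/100mm) if no turn: [-0.013 -0.012  0.001] turn/180: [-0.      0.0003  0.001 ] shift after-turn axes: [-0.013 -0.012  0.001]
```

Request:
play_rows([
  [1, 0, -0.005, 0, 0, 0, 0],
  [0, 0, 0, 0, 0, 0, 0],
  [0, 0, 0, 0, 0, 0, 0],
  [0, 0, 0, 0, 0, 0, 0],
  [0, 0, 0, 0, 0, 0, 0],
  [0, 0, 0, 0, 0, 0, 0],
  [0, 0, 0, 0, 0, 0, 0],
  [0, 0, 0, 0, 0, 0, 0],
  [0, 0, 0, 0, 0, 0, 0],
], grip_force=35)

```text
time: 8.1
position: [0.5284, 0.1892, 0.1135]
tool_rot: [0.081, -0.702, 0.703, -0.079]
ft_force: [-0.1, -0.1, -0.8]
grip_width: 0.0415
```

```bash
python3 - <<'E'
from h import *
plan([.5296,.1893,.1140],-77.0)
E
```

```text
t 8.10 pos [0.5284 0.1892 0.1135] zhead -76.95 tilt [-3.1e-03 -7.0e-04 -1.0e+00] F [-0.14 -0.07 -0.8 ] M [0.025 0.029 0.01 ] gw 0.0415 q6 1.49
shift(tool,/100mm) if no turn: [-0.012 -0.005  0.001] turn/180: [0.     0.0003 0.001 ] shift after-turn axes: [-0.012 -0.005  0.001]
```

Request:
play_rows([
  [0, -0.01, 0, 0, 0, 0, 0.0008],
  [0, 0, 0, 0, 0, 0, 0],
  [0, 0, 0, 0, 0, 0, 0],
  [0, 0, 0, 0, 0, 0, 0],
  [0, 0, 0, 0, 0, 0, 0],
  [0, 0, 0, 0, 0, 0, 0],
  [0, 0, 0, 0, 0, 0, 0],
  [0, 0, 0, 0, 0, 0, 0],
])

```text
time: 8.77
position: [0.5294, 0.1894, 0.1135]
tool_rot: [0.081, -0.703, 0.703, -0.08]
ft_force: [-0.1, 0.4, 0.3]
grip_width: 0.0005
```

```bash
python3 - <<'E'
from h import *
plan([.5296,.1893,.1140],-77.0)
E
```

```text
t 8.77 pos [0.5294 0.1894 0.1135] zhead -76.95 tilt [-6.e-04 -1.e-04 -1.e+00] F [-0.13  0.44  0.33] M [-0.007  0.028  0.008] gw 0.0005 q6 1.49
shift(tool,/100mm) if no turn: [-0.002 -0.005  0.001] turn/180: [0.     0.0003 0.0002] shift after-turn axes: [-0.002 -0.005  0.001]
```

```bash
python3 - <<'E'
from h import *
print(robot.nose_length)
shot('wrist','w4'); shot('scene','s4'); shot('top','t4')
b=cv2.imread('pics/s4.png')
cv2.imwrite('pics/s4c.png',cv2.resize(b[150:250,260:360],None,fx=5.8,fy=5.8,interpolation=cv2.INTER_CUBIC))
E
```

```text
0.025
```

View pics/w4.png

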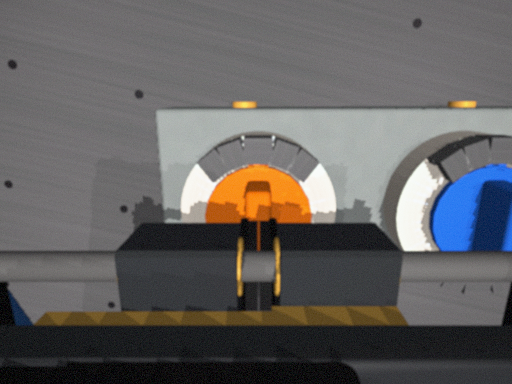

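View pics/s4c.png

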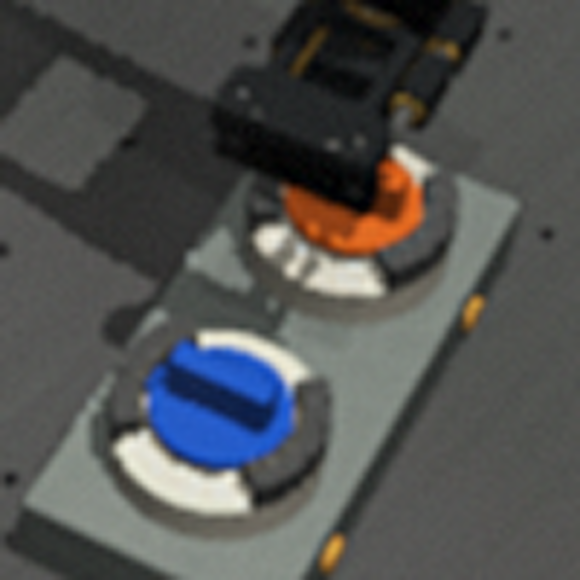

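View pics/t4.png

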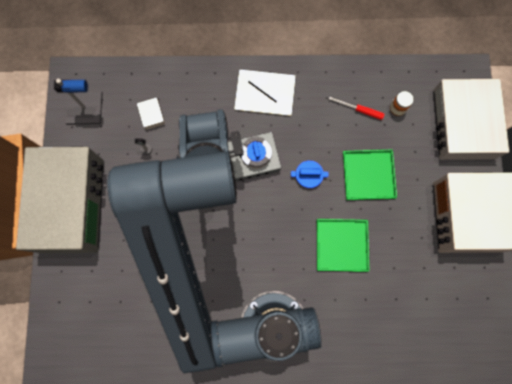

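```bash
python3 - <<'E'
from h import *
b=cv2.imread('pics/w4.png')
c=cv2.resize(b[150:350,180:340],None,fx=3.7,fy=3,interpolation=cv2.INTER_CUBIC)
c=np.clip(c.astype(float)*1.8,0,255).astype(np.uint8)
cv2.imwrite('pics/w4c.png',c)
par=P('wrist'); o,p,r=tool()
for v in((0,.025,0),(0,.025,.0435),(0,.0,.0435),(0,0,.0),(0,-.0195,0),(0,.025,.007),(.0095,.025,.007),(-.0095,.025,.007),(.0095,0,.007),(-.0095,0,.007)):
    print(v,proj('wrist',p+r.apply(v),par).round(1))
for z in(.113,.0865): print('bar end', z,[proj('wrist',np.array([.5296,.1893,z])+s*np.array([.974,.225,0]),par).round(1) for s in(-.025,.025)])
print(robot.get_obs()['grip_width'])
E
```

```text
(0, 0.025, 0) [258.1 220.1]
(0, 0.025, 0.0435) [329.7 220.1]
(0, 0.0, 0.0435) [339.5 236.9]
(0, 0, 0.0) [258.1 236.9]
(0, -0.0195, 0) [258.1 253.6]
(0, 0.025, 0.007) [269.6 220.1]
(0.0095, 0.025, 0.007) [269.5 234.6]
(-0.0095, 0.025, 0.007) [269.8 205.2]
(0.0095, 0, 0.007) [271.  253.1]
(-0.0095, 0, 0.007) [271.4 220.2]
bar end 0.113 [array([258.2, 277.8]), array([258.3, 191.4])]
bar end 0.0865 [array([258.2, 255.7]), array([258.3, 179. ])]
0.000763533226000443
```

View pics/w4c.png

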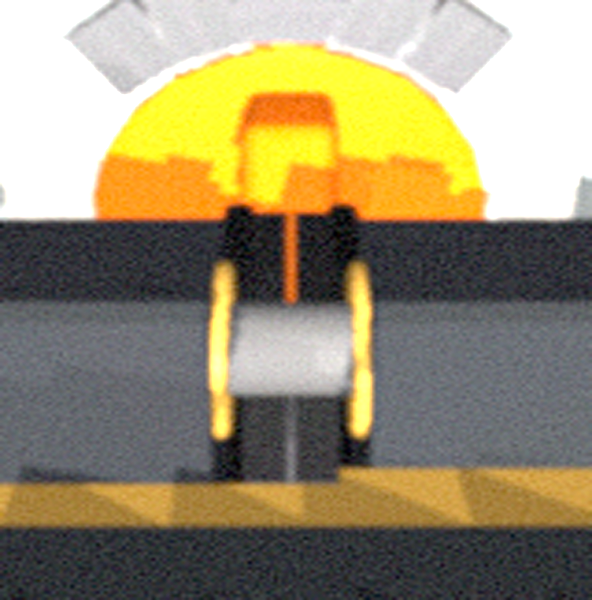

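```bash
python3 - <<'E'
from h import *
o,p,r=tool(); ps=P('scene')
for n,pos in(('s4',p),):
    im=cv2.imread(f'pics/{n}.png'); s=6; x0,y0=275,150
    c=cv2.resize(im[y0:y0+80,x0:x0+80],None,fx=s,fy=s,interpolation=cv2.INTER_CUBIC); c=np.clip(c*1.5,0,255).astype(np.uint8)
    for v,col in(((0,.025,0),(0,0,255)),((0,.0,0),(0,255,0)),((0,-.025,0),(255,0,0)),((0,-.05,0),(255,255,0))):
        q=proj('scene',pos+r.apply(v),ps); print(v,q); cv2.circle(c,tuple(int(t) for t in (q-[x0,y0])*s),4,col,-1)
    cv2.imwrite('pics/s4d.png',c)
E
```

```text
(0, 0.025, 0) [320.85728004 183.43364484]
(0, 0.0, 0) [321.77561442 177.59294821]
(0, -0.025, 0) [322.72404841 171.56081515]
(0, -0.05, 0) [323.70408649 165.32767696]
```

View pics/s4d.png

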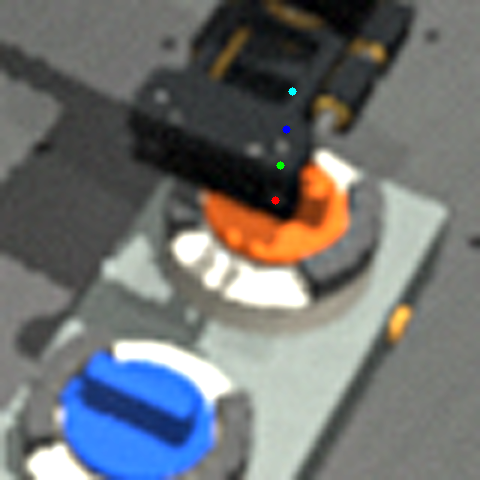

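```bash
python3 - <<'E'
from h import *
o,p,r=tool(); ps=P('scene'); s=6;x0,y0=275,150
for ty in(.025,.0,-.01):
  print(ty,[tuple(((proj('scene',p+r.apply((x,ty,z)),ps)-[x0,y0])*s).round()) for x,z in((.0095,.015),(-.0095,.015),(.0095,-.015),(-.0095,-.015))])
print('bar +x end corners',[((proj('scene',np.array([.5296,.1893,z])+R.from_euler('z',13,degrees=True).apply((.025,y,0)),ps)-[x0,y0])*s).round() for z in(.086,.113) for y in(-.007,.007)])
im=cv2.imread('pics/s4.png')
c=cv2.resize(im[y0:y0+80,x0:x0+80],None,fx=7.4,fy=7.4,interpolation=cv2.INTER_CUBIC); c=np.clip(c*2.2,0,255).astype(np.uint8);cv2.imwrite('pics/s4e.png',c)
E
```

```text
0.025 [(np.float64(243.0), np.float64(214.0)), (np.float64(280.0), np.float64(230.0)), (np.float64(270.0), np.float64(171.0)), (np.float64(307.0), np.float64(187.0))]
0.0 [(np.float64(248.0), np.float64(179.0)), (np.float64(286.0), np.float64(195.0)), (np.float64(276.0), np.float64(136.0)), (np.float64(313.0), np.float64(152.0))]
-0.01 [(np.float64(250.0), np.float64(165.0)), (np.float64(288.0), np.float64(181.0)), (np.float64(278.0), np.float64(122.0)), (np.float64(316.0), np.float64(137.0))]
bar +x end corners [array([318., 235.]), array([330., 215.]), array([324., 198.]), array([337., 177.])]
```

View pics/s4e.png

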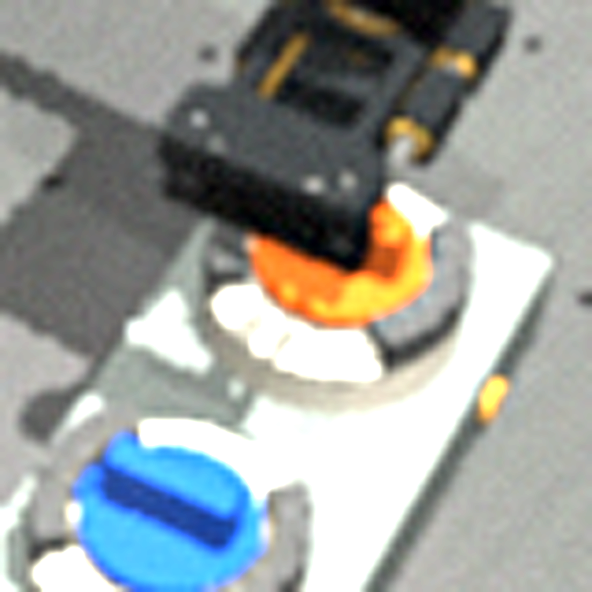

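```bash
python3 - <<'E'
from h import *
ps=P('scene'); p=np.array([.5334,.19,.119]); r=goal_R(-77)
for ty in(.025,.0): print(ty,[tuple(proj('scene',p+r.apply((x,ty,z)),ps).round(1)) for x in(-.0095,.0095) for z in(.0435,.0585,-.0435,-.0585)])
im=cv2.imread('pics/s3.png'); x0,y0=290,160
c=cv2.resize(im[y0:y0+60,x0:x0+60],None,fx=10,fy=10,interpolation=cv2.INTER_CUBIC); c=np.clip(c*2.2,0,255).astype(np.uint8)
for ty,col in((.025,(0,0,255)),(0,(0,255,0))):
  for sgn in(1,-1):
    for x in(-.0095,.0095):
      for z in(.0435,.0585):
        q=(proj('scene',p+r.apply((x,ty,sgn*z)),ps)-[x0,y0])*10; cv2.circle(c,tuple(int(t) for t in q),4,col,-1)
cv2.imwrite('pics/s3e.png',c)
E
```

```text
0.025 [(np.float64(318.7), np.float64(194.8)), (np.float64(316.3), np.float64(198.6)), (np.float64(332.0), np.float64(173.8)), (np.float64(334.2), np.float64(170.3)), (np.float64(312.3), np.float64(192.1)), (np.float64(309.9), np.float64(195.8)), (np.float64(325.9), np.float64(171.3)), (np.float64(328.1), np.float64(167.8))]
0.0 [(np.float64(319.6), np.float64(189.0)), (np.float64(317.1), np.float64(192.8)), (np.float64(333.1), np.float64(167.9)), (np.float64(335.3), np.float64(164.4)), (np.float64(313.1), np.float64(186.3)), (np.float64(310.7), np.float64(190.0)), (np.float64(326.8), np.float64(165.3)), (np.float64(329.1), np.float64(161.9))]
```

View pics/s3e.png

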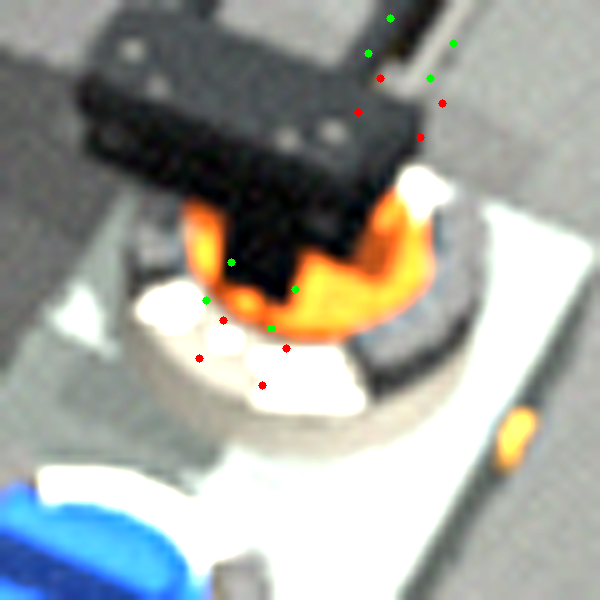

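```bash
python3 - <<'E'
from h import *
from scipy.optimize import fsolve
ps=P('scene'); p=np.array([.5334,.19,.119]); r=goal_R(-77)
for uv in((324.5,185.5),(298.5,175)):
  for x in(-.0375,.0375):
    print(uv,x,fsolve(lambda v:proj('scene',p+r.apply((x,v[0],v[1])),ps)-uv,[-.03,.05]).round(4))
E
```

```text
(324.5, 185.5) -0.0375 [-0.0843  0.0937]
(324.5, 185.5) 0.0375 [ 0.2065 -0.14  ]
(298.5, 175) -0.0375 [-0.2899  0.26  ]
(298.5, 175) 0.0375 [-0.0708  0.0842]
```

Request:
play_rows([
  [0.6, 0, 0, 0, 0, 0, 0],
  [0.6, 0, 0, 0, 0, 0, 0],
  [0.6, 0, 0, 0, 0, 0, 0],
  [0.6, 0, 0, 0, 0, 0, 0],
  [0.6, 0, 0, 0, 0, 0, 0],
  [0.6, 0, 0, 0, 0, 0, 0],
  [0.6, 0, 0, 0, 0, 0, 0],
  [0.6, 0, 0, 0, 0, 0, 0],
  [0.6, 0, 0.05, 0, 0, 0, 0],
  [0.6, 0, 0.05, 0, 0, 0, 0],
  [0.6, 0, 0.05, 0, 0, 0, 0],
  [0.6, 0, 0, 0, 0, 0, 0],
])

```text
time: 9.92
position: [0.5284, 0.1892, 0.0971]
tool_rot: [0.082, -0.702, 0.703, -0.079]
ft_force: [-0.3, 0.3, -0.1]
grip_width: 0.0519
```

```bash
python3 - <<'E'
from h import *
plan([.5296,.1893,.090],-77.0)
E
```

```text
t 9.92 pos [0.5284 0.1892 0.0971] zhead -76.95 tilt [-3.3e-03 -5.0e-04 -1.0e+00] F [-0.29  0.3  -0.08] M [-0.026 -0.009 -0.021] gw 0.0519 q6 1.49
shift(tool,/100mm) if no turn: [-0.012  0.071  0.002] turn/180: [0.0001 0.0003 0.0011] shift after-turn axes: [-0.012  0.071  0.002]
```

Request:
play_rows([
  [0.6, -0.01, 0.03, 0, 0, 0, 0.001],
  [0.6, 0, 0.015, 0, 0, 0, 0],
  [0.6, 0, 0, 0, 0, 0, 0],
  [0.6, 0, 0, 0, 0, 0, 0],
])

```text
time: 10.25
position: [0.5304, 0.1896, 0.0939]
tool_rot: [-0.08, 0.703, -0.702, 0.081]
ft_force: [-0.0, -0.6, -0.1]
grip_width: 0.0523
```

```bash
python3 - <<'E'
from h import *
plan([.5296,.1893,.090],-77.0)
shot('wrist','w5'); shot('scene','s5')
b=cv2.imread('pics/s5.png'); c=cv2.resize(b[160:220,290:350],None,fx=8,fy=8,interpolation=cv2.INTER_CUBIC); c=np.clip(c*2.2,0,255).astype(np.uint8)
w=cv2.imread('pics/w5.png'); w=np.clip(cv2.resize(w[140:300,150:366],None,fx=3,fy=3,interpolation=cv2.INTER_CUBIC)*1.6,0,255).astype(np.uint8)
cv2.imwrite('pics/s5c.png',c); cv2.imwrite('pics/w5c.png',w)
E
```

```text
t 10.25 pos [0.5304 0.1896 0.0939] zhead -76.95 tilt [ 2.3e-03  5.0e-04 -1.0e+00] F [-0.05 -0.56 -0.14] M [-0.013 -0.027  0.005] gw 0.0523 q6 1.49
shift(tool,/100mm) if no turn: [0.008 0.039 0.001] turn/180: [-0.      0.0003 -0.0008] shift after-turn axes: [0.008 0.039 0.001]
```

View pics/s5c.png

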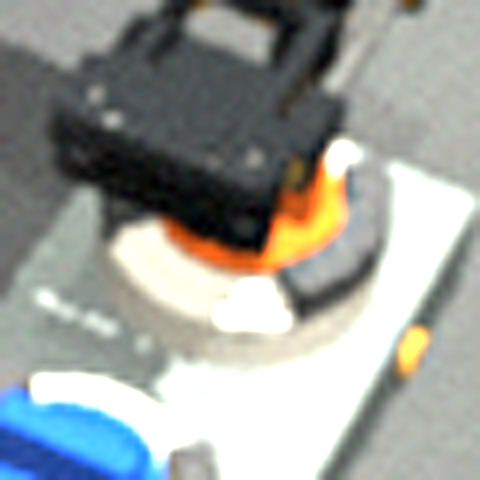

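View pics/w5c.png

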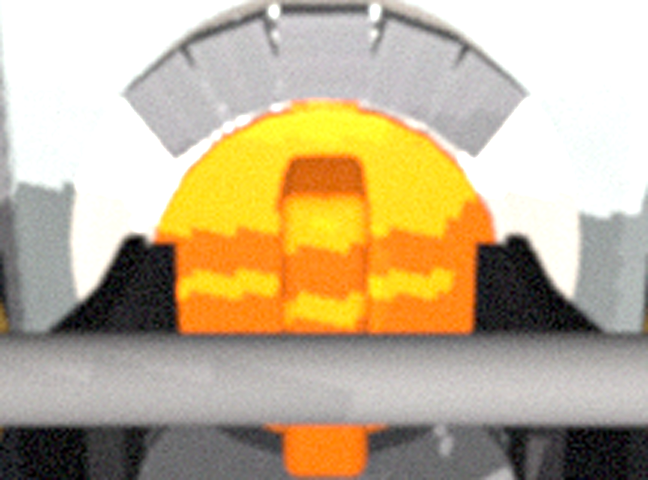

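Request:
play_rows([
  [0.6, 0.004, 0.03, 0, 0, 0, -0.0004],
  [0, 0, 0, 0, 0, 0, 0],
  [0, 0, 0, 0, 0, 0, 0],
  [0, 0, 0, 0, 0, 0, 0],
  [0, 0, 0, 0, 0, 0, 0],
  [0, 0, 0, 0, 0, 0, 0],
  [0, 0, 0, 0, 0, 0, 0],
  [0, 0, 0, 0, 0, 0, 0],
  [0, 0, 0, 0, 0, 0, 0],
  [0, 0, 0, 0, 0, 0, 0],
], grip_force=40)

```text
time: 11.18
position: [0.53, 0.1896, 0.0911]
tool_rot: [-0.08, 0.703, -0.702, 0.081]
ft_force: [0.1, 0.3, 0.7]
grip_width: 0.0138
```

```bash
python3 - <<'E'
from h import *
plan([.5296,.1893,.0904],-77.0)
E
```

```text
t 11.18 pos [0.53   0.1896 0.0911] zhead -76.94 tilt [ 1.3e-03  4.0e-04 -1.0e+00] F [0.06 0.32 0.65] M [ 0.161 -0.004  0.075] gw 0.0138 q6 1.49
shift(tool,/100mm) if no turn: [0.005 0.007 0.002] turn/180: [ 0.      0.0003 -0.0004] shift after-turn axes: [0.005 0.007 0.002]
```

Request:
play_rows([
  [0, 0, 0.015, 0, 0, 0, 0],
  [0, 0, 0.015, 0, 0, 0, 0],
  [0, 0, 0.015, 0, 0, 0, 0],
  [0, 0, 0.01, 0, 0, 0, 0],
  [0, 0, 0, 0, 0, 0, 0],
  [0, 0, 0, 0, 0, 0, 0],
])

```text
time: 11.68
position: [0.5301, 0.1896, 0.087]
tool_rot: [-0.08, 0.703, -0.702, 0.081]
ft_force: [-2.5, -0.7, 10.1]
grip_width: 0.0138
```

```bash
python3 - <<'E'
from h import *
plan([.5300,.1896,.0856],-77.0)
E
```

```text
t 11.68 pos [0.5301 0.1896 0.087 ] zhead -76.94 tilt [ 1.8e-03  4.0e-04 -1.0e+00] F [-2.5  -0.74 10.14] M [-0.027  0.516  0.013] gw 0.0138 q6 1.49
shift(tool,/100mm) if no turn: [0.001 0.014 0.   ] turn/180: [-0.      0.0003 -0.0006] shift after-turn axes: [0.001 0.014 0.   ]
```

Request:
play_rows([
  [0, 0, 0.015, 0, 0, 0, 0],
  [0, 0, 0.005, 0, 0, 0, 0],
  [0, 0, 0, 0, 0, 0, 0],
  [0, 0, 0, 0, 0, 0, 0],
])

```text
time: 12.02
position: [0.5301, 0.1896, 0.0853]
tool_rot: [-0.08, 0.703, -0.702, 0.081]
ft_force: [-3.2, 0.0, 12.2]
grip_width: 0.0138
```

```bash
python3 - <<'E'
from h import *
plan([.5300,.1896,.0856],-77.0)
E
```

```text
t 12.02 pos [0.5301 0.1896 0.0853] zhead -76.94 tilt [ 1.9e-03  4.0e-04 -1.0e+00] F [-3.2   0.03 12.17] M [-0.022  0.55   0.04 ] gw 0.0138 q6 1.49
shift(tool,/100mm) if no turn: [ 0.001 -0.003 -0.   ] turn/180: [-0.      0.0003 -0.0006] shift after-turn axes: [ 0.001 -0.003 -0.   ]
```

Request:
play_rows([
  [0, 0, 0.006, 0, 0, 0, 0],
  [0, 0, 0, 0, 0, -0.01, 0],
  [0, 0, 0, 0, 0, -0.015, 0],
  [0, 0, 0, 0, 0, -0.015, 0],
  [0, 0, 0, 0, 0, 0, 0],
])

```text
time: 12.43
position: [0.5307, 0.1897, 0.085]
tool_rot: [-0.124, 0.696, -0.696, 0.126]
ft_force: [-2.2, -0.6, 12.5]
grip_width: 0.0134
```

```bash
python3 - <<'E'
from h import *
plan([.5300,.1896,.0856],-77.0)
E
```

```text
t 12.43 pos [0.5307 0.1897 0.085 ] zhead -69.67 tilt [ 3.3e-03  8.0e-04 -1.0e+00] F [-2.19 -0.55 12.48] M [ 0.053  0.507 -0.031] gw 0.0134 q6 1.36
shift(tool,/100mm) if no turn: [ 0.007 -0.006 -0.001] turn/180: [-0.0001  0.0407 -0.0011] shift after-turn axes: [ 0.007 -0.006 -0.   ]
```

Request:
play_rows([
  [0, 0, 0.003, 0, 0, -0.015, 0],
  [0, 0, 0, 0, 0, -0.015, 0],
  [0, 0, 0, 0, 0, -0.015, 0],
  [0, 0, 0, 0, 0, -0.015, 0],
  [0, 0, 0, 0, 0, 0, 0],
])

```text
time: 12.85
position: [0.5313, 0.1899, 0.0848]
tool_rot: [0.188, -0.681, 0.681, -0.191]
ft_force: [-1.9, 0.8, 13.5]
grip_width: 0.0138
```

```bash
python3 - <<'E'
from h import *
plan([.5300,.1896,.0856],-77.0)
E
```

```text
t 12.85 pos [0.5313 0.1899 0.0848] zhead -58.88 tilt [ 0.0046  0.0011 -1.    ] F [-1.91  0.76 13.53] M [0.094 0.416 0.011] gw 0.0138 q6 1.17
shift(tool,/100mm) if no turn: [ 0.012 -0.008 -0.004] turn/180: [-0.0002  0.1007 -0.0015] shift after-turn axes: [ 0.013 -0.008 -0.   ]
```

Request:
play_rows([
  [0, 0.006, 0.002, 0, 0, -0.015, -0.001],
  [0, 0, 0, 0, 0, -0.015, 0],
  [0, 0, 0, 0, 0, -0.01, 0],
  [0, 0, 0, 0, 0, 0, 0],
])

```text
time: 13.18
position: [0.5314, 0.1899, 0.0848]
tool_rot: [0.231, -0.668, 0.668, -0.233]
ft_force: [-0.9, 0.3, 12.6]
grip_width: 0.0139
```

```bash
python3 - <<'E'
from h import *
plan([.5300,.1896,.0850],-77.0)
E
```

```text
t 13.18 pos [0.5314 0.1899 0.0848] zhead -51.72 tilt [ 0.0035 -0.     -1.    ] F [-0.89  0.26 12.57] M [0.203 0.272 0.007] gw 0.0139 q6 1.05
shift(tool,/100mm) if no turn: [ 0.013 -0.002 -0.007] turn/180: [-0.0005  0.1404 -0.001 ] shift after-turn axes: [ 0.014 -0.002 -0.001]
```

Request:
play_rows([
  [0, 0.004, 0.002, 0, 0, -0.015, 0],
  [0, 0.003, 0, 0, 0, -0.015, 0],
  [0, 0, 0, 0, 0, -0.01, 0],
  [0, 0, 0, 0, 0, 0, 0],
])

```text
time: 13.52
position: [0.5315, 0.1901, 0.0848]
tool_rot: [-0.27, 0.653, -0.653, 0.274]
ft_force: [-0.3, 2.4, 11.9]
grip_width: 0.014
```

```bash
python3 - <<'E'
from h import *
plan([.5300,.1896,.0850],-77.0)
shot('wrist','w6')
E
```

```text
t 13.52 pos [0.5315 0.1901 0.0848] zhead -44.79 tilt [ 0.0048  0.0022 -1.    ] F [-0.34  2.38 11.86] M [ 0.544  0.114 -0.835] gw 0.0140 q6 0.92
shift(tool,/100mm) if no turn: [ 0.014 -0.002 -0.007] turn/180: [-1.00e-04  1.79e-01 -1.70e-03] shift after-turn axes: [ 0.016 -0.002  0.002]
```

View pics/w6.png

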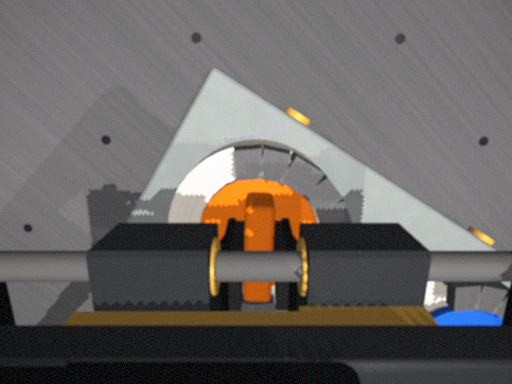

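Request:
play_rows([
  [0, 0, 0.004, 0, 0, 0.015, 0],
  [0, 0, 0.002, 0, 0, 0.03, 0],
  [0, 0, 0.002, 0, 0, 0.03, 0],
  [0, 0, 0, 0, 0, 0.03, 0],
  [0, 0, 0, 0, 0, 0.03, 0],
  [0, 0, 0, 0, 0, 0.03, 0],
  [0, 0, 0, 0, 0, 0.014, 0],
  [0, 0, 0, 0, 0, 0, 0],
])

```text
time: 14.23
position: [0.5314, 0.189, 0.0845]
tool_rot: [0.079, -0.702, 0.703, -0.083]
ft_force: [-0.5, -0.4, 16.8]
grip_width: 0.0139
```

```bash
python3 - <<'E'
from h import *
plan([.5300,.1896,.0850],-77.0)
E
```

```text
t 14.23 pos [0.5314 0.189  0.0845] zhead -76.84 tilt [ 4.7e-03 -9.0e-04 -1.0e+00] F [-0.47 -0.37 16.84] M [-0.123  0.339  0.043] gw 0.0139 q6 1.49
shift(tool,/100mm) if no turn: [ 0.012 -0.005 -0.009] turn/180: [-0.0006  0.0009 -0.0014] shift after-turn axes: [ 0.012 -0.005 -0.009]
```

Request:
play_rows([
  [0, 0.005, -0.003, -0.005, 0, 0.015, 0],
  [0, 0, 0, 0, 0, 0.02, 0],
  [0, 0, 0, 0, 0, 0.02, 0],
  [0, 0, 0, 0, 0, 0.02, 0],
  [0, 0, 0, 0, 0, 0.02, 0],
  [0, 0, 0, 0, 0, 0.02, 0],
  [0, 0, 0, 0, 0, 0, 0],
])

```text
time: 14.82
position: [0.5312, 0.189, 0.0846]
tool_rot: [-0.049, -0.705, 0.706, 0.045]
ft_force: [0.3, -1.5, 14.5]
grip_width: 0.0136
```

```bash
python3 - <<'E'
from h import *
plan([.5300,.1896,.0850],-77.0)
E
```

```text
t 14.82 pos [0.5312 0.189  0.0846] zhead -97.56 tilt [ 0.0052 -0.0013 -1.    ] F [ 0.29 -1.5  14.51] M [-0.266  0.239 -0.031] gw 0.0136 q6 1.85
shift(tool,/100mm) if no turn: [ 0.012 -0.004 -0.004] turn/180: [-0.0005 -0.1142 -0.0017] shift after-turn axes: [ 0.01  -0.004 -0.008]
```

0.36 rad this way, no torque. On past the mirror of the stop in small steps.

Request:
play_rows([
  [0, 0, 0, 0, 0, 0.02, 0],
  [0, 0, 0, 0, 0, 0.02, 0],
  [0, 0, 0, 0, 0, 0.02, 0],
  [0, 0, 0, 0, 0, 0.015, 0],
  [0, 0, 0, 0, 0, 0, 0],
])

```text
time: 15.23
position: [0.5311, 0.189, 0.0846]
tool_rot: [-0.131, -0.695, 0.695, 0.127]
ft_force: [-0.3, -1.0, 14.7]
grip_width: 0.0138
```

```bash
python3 - <<'E'
from h import *
plan([.5300,.1896,.0850],-77.0)
E
```

```text
t 15.23 pos [0.5311 0.189  0.0846] zhead -111.03 tilt [ 0.005  -0.0014 -1.    ] F [-0.29 -1.01 14.66] M [-0.281  0.216  0.004] gw 0.0138 q6 2.08
shift(tool,/100mm) if no turn: [ 0.012 -0.004 -0.002] turn/180: [-0.0003 -0.189  -0.0017] shift after-turn axes: [ 0.009 -0.004 -0.008]
```

Request:
play_rows([
  [0, 0, 0, 0, 0, 0.025, 0],
  [0, 0, 0, 0, 0, 0.025, 0],
  [0, 0, 0, 0, 0, 0.025, 0],
  [0, 0, 0, 0, 0, 0.025, 0],
  [0, 0, 0, 0, 0, 0.025, 0],
  [0, 0, 0, 0, 0, 0, 0],
])

```text
time: 15.73
position: [0.5309, 0.189, 0.0846]
tool_rot: [0.264, 0.657, -0.656, -0.261]
ft_force: [-1.1, -2.3, 14.5]
grip_width: 0.0138
```

```bash
python3 - <<'E'
from h import *
plan([.5300,.1896,.0850],-77.0)
E
```

```text
t 15.73 pos [0.5309 0.189  0.0846] zhead -133.60 tilt [ 0.0047 -0.0014 -1.    ] F [-1.1  -2.25 14.51] M [-0.298  0.26   0.008] gw 0.0138 q6 2.48
shift(tool,/100mm) if no turn: [ 0.011 -0.004  0.002] turn/180: [-0.     -0.3144 -0.0016] shift after-turn axes: [ 0.008 -0.004 -0.008]
```

Request:
play_rows([
  [0, 0, 0, 0, 0, 0.025, 0],
  [0, 0, 0, 0, 0, 0.025, 0],
  [0, 0, 0, 0, 0, 0.025, 0],
  [0, 0, 0, 0, 0, 0.01, 0],
  [0, 0, 0, 0, 0, 0, 0],
  [0, 0, -0.02, 0, 0, 0, 0],
  [0, 0, -0.02, 0, 0, 0, 0],
  [0, 0, -0.02, 0, 0, 0, 0],
  [0, 0, 0, 0, 0, 0, 0],
])

```text
time: 16.48
position: [0.5308, 0.189, 0.0898]
tool_rot: [0.348, 0.616, -0.616, -0.345]
ft_force: [0.9, -2.1, 6.8]
grip_width: 0.0137
```

```bash
python3 - <<'E'
from h import *
plan([.5300,.1893,.0850],-77.0)
E
```

```text
t 16.48 pos [0.5308 0.189  0.0898] zhead -148.75 tilt [ 0.0044 -0.0014 -1.    ] F [ 0.91 -2.07  6.81] M [-0.16  -0.083 -0.023] gw 0.0137 q6 2.74
shift(tool,/100mm) if no turn: [0.007 0.048 0.005] turn/180: [ 1.000e-04 -3.986e-01 -1.500e-03] shift after-turn axes: [ 0.007  0.048 -0.005]
```

Request:
play_rows([
  [0, 0, -0.02, 0, 0, 0, 0],
  [0, 0, -0.02, 0, 0, 0, 0],
  [0, 0, -0.02, 0, 0, 0, 0],
  [0, 0, 0, 0, 0, 0, 0],
])

```text
time: 16.82
position: [0.5278, 0.1891, 0.0937]
tool_rot: [-0.346, -0.615, 0.617, 0.348]
ft_force: [-0.2, -0.1, -2.0]
grip_width: 0.0133
```

```bash
python3 - <<'E'
from h import *
plan([.5300,.1893,.0850],-77.0)
E
```

```text
t 16.82 pos [0.5278 0.1891 0.0937] zhead -148.79 tilt [-0.0027 -0.0014 -1.    ] F [-0.24 -0.08 -1.99] M [ 0.094  0.012 -0.021] gw 0.0133 q6 2.74
shift(tool,/100mm) if no turn: [-0.01   0.087 -0.021] turn/180: [-0.0008 -0.3988  0.0006] shift after-turn axes: [-0.022  0.087  0.003]
```

Request:
play_rows([
  [0, 0, -0.04, 0, 0, 0, 0],
  [0, 0, -0.06, 0, 0, 0, 0],
  [0, 0, -0.1, 0, 0, 0, 0],
  [0, 0, -0.15, 0, 0, 0, 0],
  [0, 0, -0.2, 0, 0, 0, 0],
  [0, 0, -0.2, 0, 0, 0, 0],
  [0, 0, -0.2, 0, 0, 0, 0],
  [0, 0, 0, 0, 0, 0, 0],
])

```text
time: 17.48
position: [0.5309, 0.1899, 0.1932]
tool_rot: [0.349, 0.617, -0.615, -0.345]
ft_force: [0.3, -0.0, -0.9]
grip_width: 0.0135
```

```bash
python3 - <<'E'
from h import *
plan([.503,-.334,.20],-148.8)
shot('wrist','w7'); shot('scene','s7')
im=cv2.imread('pics/t4.png'); hsv=cv2.cvtColor(im,cv2.COLOR_BGR2HSV); par=P('top')
m=cv2.inRange(hsv,(50,150,60),(75,255,255)); k,l,s,c=cv2.connectedComponentsWithStats(m)
for i in range(1,k):
    if s[i,4]>200:
        r=cv2.minAreaRect(np.argwhere(l==i)[:,::-1].astype(np.float32)); print('tray',onz('top',r[0],.018,par).round(4),[onz('top',q,.02,par).round(3)[:2].tolist() for q in cv2.boxPoints(r)])
E
```

```text
t 17.48 pos [0.5309 0.1899 0.1932] zhead -148.75 tilt [ 6.6e-03 -1.0e-04 -1.0e+00] F [ 0.31 -0.03 -0.94] M [ 0.12  -0.02  -0.015] gw 0.0135 q6 2.74
shift(tool,/100mm) if no turn: [-4.334 -0.069  2.955] turn/180: [ 0.0018  0.0003 -0.0011] shift after-turn axes: [-4.337 -0.068  2.952]
tray [ 0.4987 -0.331   0.018 ] [[0.582, -0.245], [0.586, -0.42], [0.416, -0.414], [0.412, -0.243]]
tray [ 0.2582 -0.2296  0.018 ] [[0.344, -0.148], [0.342, -0.318], [0.174, -0.309], [0.176, -0.142]]
```

View pics/w7.png

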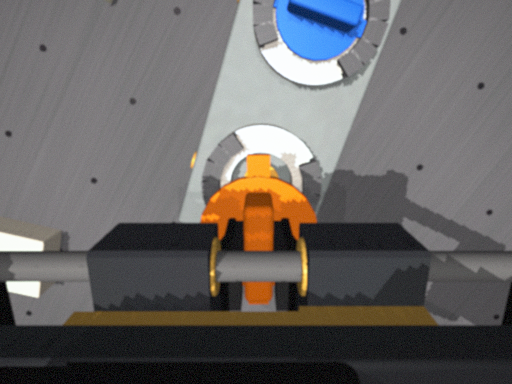

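View pics/s7.png

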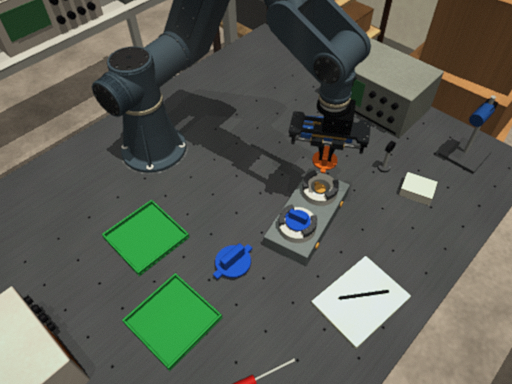

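Request:
play_rows([
  [0, -0.15, 0, 0.105, 0, 0, 0],
  [0, -0.3, 0, 0.21, 0, 0, 0],
  [0, -0.33, 0, 0.23, 0, 0, 0],
  [0, -0.33, 0, 0.23, 0, 0, 0],
  [0, -0.33, 0, 0.23, 0, 0, 0],
  [0, -0.33, 0, 0.23, 0, 0, 0],
  [0, -0.33, 0, 0.23, 0, 0, 0],
  [0, -0.33, 0, 0.23, 0, 0, 0],
  [0, -0.33, 0, 0.23, 0, 0, 0],
  [0, -0.33, 0, 0.23, 0, 0, 0],
  [0, -0.33, 0, 0.23, 0, 0, 0],
  [0, -0.33, 0, 0.23, 0, 0, 0],
])

```text
time: 18.58
position: [0.4977, -0.268, 0.1877]
tool_rot: [-0.345, -0.616, 0.616, 0.349]
ft_force: [-0.1, 0.4, -1.5]
grip_width: 0.0136
```

Request:
play_rows([
  [0, -0.33, 0, 0.23, 0, 0, 0],
  [0, -0.22, 0, 0.15, 0, 0, 0],
  [0, 0, 0.2, 0, 0, 0, 0],
  [0, 0, 0.3, 0, 0, 0, 0],
  [0, 0, 0.3, 0, 0, 0, 0],
  [0, 0, 0, 0, 0, 0, 0],
  [0, 0, 0, 0, 0, 0, 0],
])

```text
time: 19.17
position: [0.4932, -0.332, 0.1068]
tool_rot: [0.344, 0.616, -0.616, -0.35]
ft_force: [0.5, -0.9, -1.1]
grip_width: 0.0135
```

```bash
python3 - <<'E'
from h import *
plan([.498,-.333,.032],-148.75)
shot('wrist','w8'); shot('scene','s8')
E
```

```text
t 19.17 pos [ 0.4932 -0.332   0.1068] zhead -148.78 tilt [-0.0069  0.0041 -1.    ] F [ 0.48 -0.86 -1.1 ] M [0.15  0.001 0.028] gw 0.0135 q6 1.82
shift(tool,/100mm) if no turn: [-0.039  0.747 -0.038] turn/180: [-0.0012 -0.0002  0.0022] shift after-turn axes: [-0.033  0.748 -0.035]
```

View pics/s8.png

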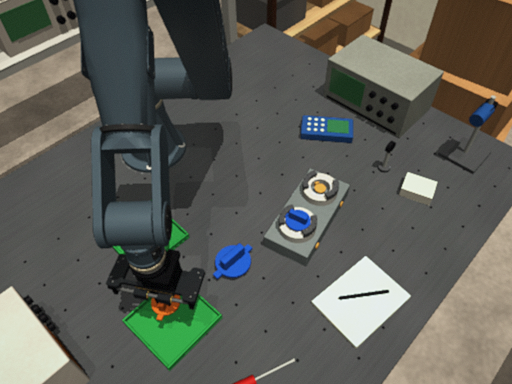

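View pics/w8.png

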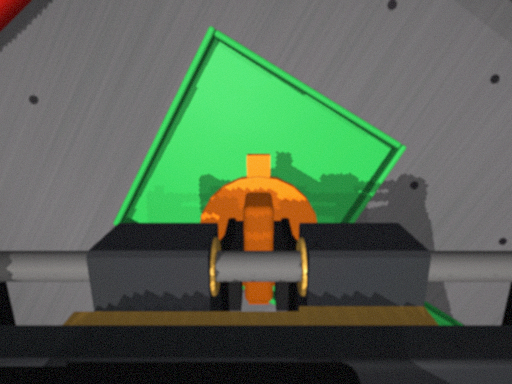

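Request:
play_rows([
  [0, -0.03, 0.2, -0.035, -0.001, 0, 0.0015],
  [0, 0, 0.25, 0, 0, 0, 0],
  [0, 0, 0.15, 0, 0, 0, 0],
  [0, 0, 0.06, 0, 0, 0, 0],
  [0, 0, 0, 0, 0, 0, 0],
  [0, 0, 0, 0, 0, 0, 0],
])

```text
time: 19.77
position: [0.5009, -0.3355, 0.045]
tool_rot: [-0.35, -0.615, 0.617, 0.344]
ft_force: [-0.1, 0.4, -1.7]
grip_width: 0.0137
```

```bash
python3 - <<'E'
from h import *
plan([.498,-.333,.030],-148.75)
E
```

```text
t 19.77 pos [ 0.5009 -0.3355  0.045 ] zhead -148.75 tilt [ 0.0056 -0.0057 -1.    ] F [-0.07  0.36 -1.67] M [ 0.137 -0.009 -0.015] gw 0.0137 q6 1.82
shift(tool,/100mm) if no turn: [0.037 0.149 0.012] turn/180: [ 0.0006 -0.     -0.0025] shift after-turn axes: [0.036 0.15  0.012]
```

Request:
play_rows([
  [0, 0, 0.04, 0, 0, 0, -0.0015],
  [0, 0, 0.03, 0, 0, 0, 0],
  [0, 0, 0.02, 0, 0, 0, 0],
  [0, 0, 0.015, 0, 0, 0, 0],
  [0, 0, 0, 0, 0, 0, 0],
  [0, 0, 0, 0, 0, 0, 0],
])

```text
time: 20.27
position: [0.4999, -0.3347, 0.033]
tool_rot: [0.347, 0.616, -0.616, -0.347]
ft_force: [-0.3, -0.2, -1.1]
grip_width: 0.0136
```

```bash
python3 - <<'E'
from h import *
plan([.498,-.333,.030],-148.75)
E
```

```text
t 20.27 pos [ 0.4999 -0.3347  0.033 ] zhead -148.77 tilt [ 1.1e-03  4.0e-04 -1.0e+00] F [-0.29 -0.21 -1.15] M [ 0.162 -0.037  0.008] gw 0.0136 q6 1.82
shift(tool,/100mm) if no turn: [0.024 0.03  0.007] turn/180: [ 0.0004 -0.0001 -0.0001] shift after-turn axes: [0.024 0.03  0.007]
```

Request:
play_rows([
  [0, 0, 0.015, 0, 0, 0, 0],
  [0, 0, 0.01, 0, 0, 0, 0],
  [0, 0, 0, 0, 0, 0, 0],
  [0, 0, 0, 0, 0, 0, 0],
])

```text
time: 20.6
position: [0.4999, -0.3347, 0.0304]
tool_rot: [0.347, 0.616, -0.616, -0.347]
ft_force: [0.1, 0.3, -0.7]
grip_width: 0.0139
```

Request:
play_rows([
  [0, 0, 0.01, 0, 0, 0, 0],
  [0, 0, 0, 0, 0, 0, 0],
  [0, 0, 0, 0, 0, 0, 0],
])

```text
time: 20.85
position: [0.5001, -0.3349, 0.0296]
tool_rot: [0.347, 0.616, -0.616, -0.346]
ft_force: [0.5, -0.3, -1.0]
grip_width: 0.0137
```

Request:
play_rows([
  [0, 0, 0.01, 0, 0, 0, 0],
  [0, 0, 0, 0, 0, 0, 0],
  [0, 0, 0, 0, 0, 0, 0],
])

```text
time: 21.1
position: [0.5002, -0.3349, 0.0296]
tool_rot: [0.348, 0.616, -0.616, -0.346]
ft_force: [-0.4, 1.1, 5.2]
grip_width: 0.0134
```

Request:
play_rows([
  [0, 0, 0.006, 0, 0, 0, 0],
  [0, 0, 0, 0, 0, 0, 0],
  [0, 0, 0, 0, 0, 0, 0],
])

```text
time: 21.35
position: [0.5001, -0.3349, 0.0295]
tool_rot: [0.348, 0.616, -0.616, -0.346]
ft_force: [-2.5, 1.1, 8.4]
grip_width: 0.0139
```

Request:
play_rows([
  [0, 0, -0.008, 0, 0, 0, 0],
  [0, 0, 0, 0, 0, 0, 0],
  [0.2, 0, 0, 0, 0, 0, 0],
  [0.3, 0, 0, 0, 0, 0, 0],
  [0.5, 0, 0, 0, 0, 0, 0],
  [0.6, 0, 0, 0, 0, 0, 0],
  [0.6, 0, 0, 0, 0, 0, 0],
  [0.6, 0, 0, 0, 0, 0, 0],
  [0.6, 0, 0, 0, 0, 0, 0],
  [0.6, 0, 0, 0, 0, 0, 0],
])

```text
time: 22.18
position: [0.4999, -0.3348, 0.0286]
tool_rot: [0.347, 0.616, -0.616, -0.347]
ft_force: [1.2, -0.3, -0.5]
grip_width: 0.0499
```

```bash
python3 - <<'E'
from h import *
plan([.498,-.333,.030],-148.75)
shot('wrist','w9')
E
```

```text
t 22.18 pos [ 0.4999 -0.3348  0.0286] zhead -148.77 tilt [ 1.2e-03  3.0e-04 -1.0e+00] F [ 1.23 -0.32 -0.51] M [0.063 0.018 0.019] gw 0.0499 q6 1.82
shift(tool,/100mm) if no turn: [ 0.025 -0.014  0.007] turn/180: [ 0.0004 -0.0001 -0.0001] shift after-turn axes: [ 0.025 -0.014  0.007]
```

View pics/w9.png

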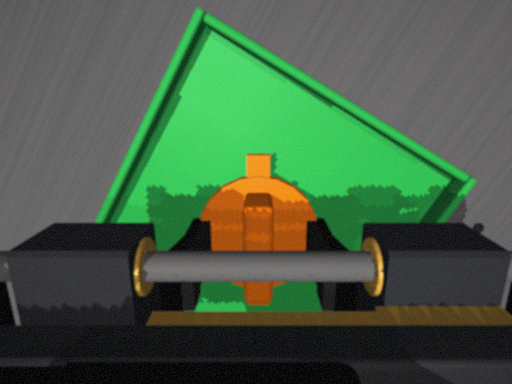

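The jaws are clear on both sides of the bar, at about columns 212 and 305 with the bar at 258. Next I retreat straight up.

Request:
play_rows([
  [0.6, 0, -0.05, 0, 0, 0, 0],
  [0.6, 0, -0.1, 0, 0, 0, 0],
  [0.6, 0, -0.2, 0, 0, 0, 0],
  [0.6, 0, -0.3, 0, 0, 0, 0],
  [0.6, 0, -0.35, 0, 0, 0, 0],
  [0.6, 0, -0.35, 0, 0, 0, 0],
  [0.6, 0, 0, 0, 0, 0, 0],
  [0.6, 0.35, 0, 0, 0, 0, 0],
  [0.6, 0.35, 0, 0, 0, 0, 0],
  [0.6, 0.35, 0, 0, 0, 0, 0],
  [0.6, 0, 0, 0, 0, 0, 0],
  [0.6, 0, 0, 0, 0, 0, 0],
])

```text
time: 23.23
position: [0.4441, -0.243, 0.1642]
tool_rot: [0.347, 0.617, -0.616, -0.347]
ft_force: [0.6, -0.8, 0.6]
grip_width: 0.0522
```

```bash
python3 - <<'E'
from h import *
plan([.498,-.333,.030],-148.75)
shot('scene','s10'); shot('wrist','w10'); shot('top','t10')
a=cv2.imread('pics/s10.png'); w=cv2.imread('pics/t10.png')
cv2.imwrite('pics/s10c.png',cv2.resize(a[150:380,90:370],None,fx=2.6,fy=2.6,interpolation=cv2.INTER_CUBIC))
E
```

```text
t 23.23 pos [ 0.4441 -0.243   0.1642] zhead -148.69 tilt [ 5.e-04  9.e-04 -1.e+00] F [ 0.61 -0.81  0.6 ] M [0.052 0.002 0.051] gw 0.0522 q6 1.87
shift(tool,/100mm) if no turn: [-1.049  1.342  0.008] turn/180: [0.0003 0.0004 0.0002] shift after-turn axes: [-1.049  1.342  0.006]
```

View pics/s10c.png

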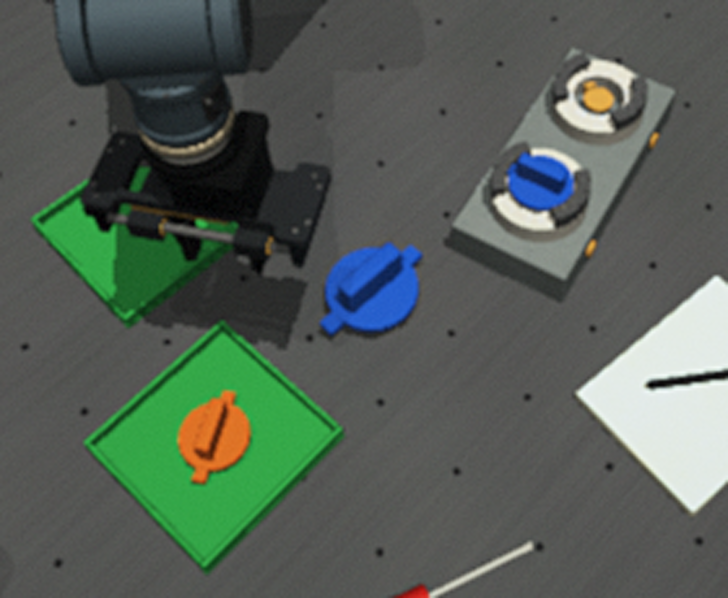

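View pics/t10.png

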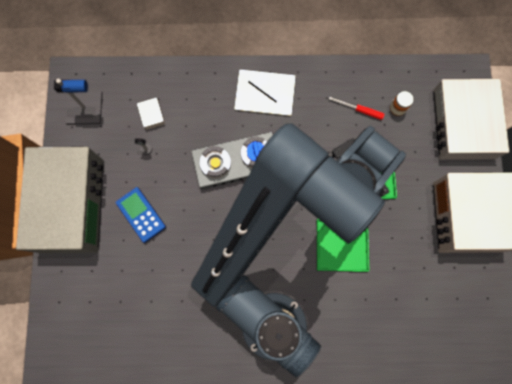

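The cover stands upright near the middle of the right-hand tray, the blue cover is still locked, and the lens post at top-view pixel (142, 147) hasn't moved. Nothing touches the robot, so I hand in.

```bash
python3 -c "
from rig import ticket; print(ticket.hand_in())"
```

```text
the job is handed in; nothing more can be done
None
```

The orange cover is off its port and standing on its foot, grip bar up, near the middle of the green tray farthest to the robot's right. The gripper has let go and is clear. I handed the job in at about 23 s; no verdict was reported.

**How it went:**
- **Finding the turn:** I pressed the cover about 6 mm at 12–15 N. Turning anticlockwise first, I met the stop: there was no torque at 0.44 rad and 0.8 N m at 0.56 rad, so I did not force it. I turned it back, kept down, and it went clockwise freely to 1.25 rad.
- **Lifting and placing:** I lifted it straight up with no pull beyond its own weight. It touched the tray floor at the height I had worked out, at about 8 N.

**Last checks:** The final camera pictures show the cover upright in the tray, the blue cover still locked, and the lens post unmoved by eye. The wrist force was about zero.

**Disagreements with the description:**
- **Fingertips:** They appeared level with the reported TCP, not 25 mm ahead of it, in both the wrist and scene views. Because of this my first close was on nothing, just above the bar. I reopened and went about 22 mm lower, and the second grip measured 13.8 mm on the 14 mm bar.
- **Stop position:** I felt the stop between 0.44 and 0.56 rad, later than the stated 0.4. I put this down to play in the grip but did not check it.

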